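Seat a lens barrel in a pair of V-blocks and hold it down for clamping

TASK

Take the lens barrel out of its tray and lay it level in the two V-blocks of the alignment fixture, centred lengthwise over them with its wide collar at the open end, away from the upright sensor board. Press it gently but firmly down, with a push of about 15 N, so that it bears on both sloping sides of the V, and finish while still holding it pressed there, ready for a colleague to fit the clamps. Do not touch the sensor board or jam the barrel hard, and leave the clamps, solder reel and tumbler where they are.

Things in the scene. Friction and masses are not known exactly. Their poses are not given: they have to be found in the camera images.
- barrel_mid (a point): The lens barrel: a straight rigid black tube, 30 mm in diameter, 130 mm long, with a wider collar (40 mm in diameter, 12 mm long) beyond its front end that holds the front glass; about 0.2 kg. It starts lying level in the tray. This point: on the axis, half-way along the tube (the collar begins 65 mm from here); grip here. x runs along the tube towards the collar.
- barrel_front (a point): Centre of the barrel's front glass, at the outer face of the collar, 77 mm from barrel_mid along the barrel's x axis; same axes.
- barrel: The whole lens barrel; same origin and axes as barrel_mid.
- tray: White plastic parts tray, 200 x 150 mm, rim 16 mm high, fixed to the bench, placed anew each time. Origin: centre of its underside; x runs along the barrel lying in it. Two grey notched cradles (16 mm long, 54 wide, 30 high; at x = +48 and -48 mm, 80 mm free between them for the fingers, down to the 3 mm floor) carry the barrel, axis 35 mm above the bench, in notches 32 mm wide.
- fixture: Alignment fixture, fixed to the bench, placed anew each time: aluminium base plate 10 mm thick, 84 mm wide, x = -115 to +70 mm, with a pair of steel V-blocks and, at its -x end, an upright sensor board. All rigid. Origin: underside of the plate, midway between the blocks. x runs along the V towards the open end (where the collar belongs), y to the left when looking that way.
- vee_seat (a point): Where barrel_mid belongs: on the axis of the seated barrel, midway between the blocks, 48 mm above the bench (38 mm above the base plate); axes as the fixture's. Seated, the tube overlaps each block fully, with 11 mm to spare at each end.
- face_left: The smooth (slippery) sloping ground-steel faces on the left (+y) side of the V, on both blocks: one contact line. Each block is 28 mm long (26 to 54 mm from the middle), 60 mm wide, its top 44 mm above the bench; the 52 mm between the blocks are free down to the base plate, for the fingers. 90 degree V along x, 34 mm wide at the top. Origin and axes as the fixture's.
- face_right: The sloping steel faces on the right (-y) side of the V, on both blocks: the other contact line. Origin and axes as the fixture's.
- board: The upright brown perfboard with a small round light sensor, 70 mm wide, its top 80 mm above the bench, standing across the V; the sensor's face is 82 mm and the board 88 mm from vee_seat on the -x side. Origin and axes as the fixture's.
- clamp_a: Bystander: U-shaped steel clamp stirrup with a thumb screw, about 78 x 75 mm and 10 mm high, lying flat on the bench. Origin: within the U, on the bench.
- clamp_b: Bystander: the second such clamp stirrup.
- reel: Bystander: solder reel, 60 mm in diameter and 45 mm high, standing on its flange. Origin: centre of its underside.
- tumbler: Bystander: green drinking tumbler, 72 mm in diameter and 165 mm high. Origin: centre of its underside.
Things that resemble listed ones, but are neither listed nor needed, are in the scene too. What is shaped like the barrel but green or turquoise is not meant.

How it is judged:
On the way:
1. the barrel is lifted clear of its tray in the gripper (height (world z) of barrel_mid above 0.056 m and contact force between the fingers and barrel above 1 N and contact force between tray and barrel below 0.1 N), for 0.1 s.
At the end, for the whole second after the job is handed in: Barrel in both V-blocks, collar at the open end, centred lengthwise within 9 mm, axis within 2 mm of the seat and 0.025 rad of the V; more than 4 N on each side of the V (its weight alone gives under 2 N), at most 45 N; fingers still on it, at rest, all through the last second (x of barrel_mid in the frame of vee_seat between -0.009 and 0.009 m and y of barrel_mid in the frame of vee_seat between -0.002 and 0.002 m and z of barrel_mid in the frame of vee_seat between -0.002 and 0.0015 m and angle between the x axis of barrel and the x axis of fixture, either way round below 0.025 rad and x of barrel_front in the frame of vee_seat above 0.06 m and contact force between each of face_left, face_right and barrel above 4 N and contact force between the fingers and barrel above 2 N and linear speed of barrel below 0.01 m/s); the arm keeps its last pose, push and grip.
It fails at once if the barrel is jammed into the V (over 45 N on one side) (contact force between any of face_left, face_right and barrel above 45 N).
It fails at once if the sensor board is touched (contact force between board and anything else above 1 N).
It fails at once if a bystander is moved by more than 20 mm (distance of any of clamp_a, clamp_b, reel, tumbler from where it was at the start of the episode above 0.02 m).
It also fails if it takes over 42 s, if anything falls off the work surface, if the arm or the gripper's body presses on something with over 40 N, if the wrist force passes 120 N, or if a joint passes its speed limit or range.

ROBOT

A 6-joint arm with a two-finger parallel gripper is mounted at the origin on the work surface. World frame = base frame: x ahead of the robot, y to its left, z up, the work surface at z = 0. Lengths are in m, angles in rad, forces in N, time in s.
With the tool pointing down it reaches from about 0.375 to 0.975 m from the base axis. Payload 3.8 kg.
Tool frame: the origin (TCP) lies midway between the tips of the shut fingers; the grasp point (between the pads) lies 19 mm behind it; z points along the fingers, y is the line along which they close (so a half turn about z gives the same grasp; the last joint's range is limited). The gripper opens to 85 mm and grips with 20 to 120 N. Pads are 22 mm wide; open, the fingers measure 114 mm over their backs; the gripper's body (76 mm by 85 mm) begins 54 mm behind the grasp point. The pads swing forward as they close: fully open they stand 13 mm farther back than shut.
Start: joints at [1.224, 0.264, 1.604, -0, 1.274, -0.037], TCP at [0.206, 0.643, 0.231] pointing down, gripper open.
Joint ranges: [-2.63, 2.63], [-0.94, 2.18], [0.31, 2.57], [-1.31, 4.45], [0, 2.66], [-2.55, 2.55]. Speed limits (rad/s): [2.57, 2.57, 3.14, 3.14, 3.14, 3.14].

INTERFACE

Orientations are given as a rotation vector (axis times angle).
In Python, from workcell import bot, imaging gives the robot as it stands.
- The arm moves only by the tool step_arm, never from a script. Its argument "series" is a list of rows, each an object of numbers: "grip": the closure, from -1 (fully open) to 1 (shut); "x", "y", "z": the shift along the tool's x, y, z normalised to -1 to 1, where 1 is 500 mm; "ax", "ay", "az": the turn, a rotation vector about the tool's x, y, z normalised to -1 to 1, where 1 is 30 degrees. A call has 1 to 12 rows; each row is the pose to reach, as a shift and turn from the pose commanded when the call began, along the tool's axes at that moment; what a row does not reach only later rows make up. A row lasts 1/10 s, in which the tool goes at most 50 mm and 8.59 degrees, less where a joint would pass 70% of its speed; a pose out of reach is approached as far as the arm can. A call with a number of a shift or a turn outside -1 to 1 is refused whole. A call with a gripper value outside its range is refused whole. The fingers move at their own pace and stop on an object; "force" is the grip in N (left out, the last holds). Time passes only in rows, so rows that repeat a pose let the fingers close. It gives the time, the measured TCP pose, the force, the opening and the grip force at its end, in the units of the state.
- bot.read_state(): the state, without advancing time (a new reading comes with each control period).
- imaging.read_camera(name): name is "side" or "top"; returns a dict with "img" (384x512x3 uint8, red, green, blue), "fx", "fy", "cx", "cy" (pixels), "R" (3x3) and "t" (3): a world point X has camera coordinates R X + t. Camera axes: x right, y down, z forward; pixel columns grow to the right and rows downward; lengths in m; the calibration is good to about 2 mm. A picture is of the moment at which its call begins. There is no depth.
- bot.finish_job(): hands the job in; it is judged then, once.
The state is a dict: "time": time; "q": joint angles; "joint_vel": joint speeds; "joint_torque": joint torques, N m; "tool_pos": TCP position; "tcp_rot": TCP orientation; "wrist_force": force on the tool from outside, world axes, zero at the start; "torque": the same for the moment, N m; "width": opening from 0.0 (shut) to 1.0 (fully open); "grip_force": force on a finger pad.
Only numpy, scipy, OpenCV 4.12 (cv2) and the standard library are available. Lean on these libraries where they do the work, as an engineer would, in place of code of your own. Each camera call takes 0.05 s, during which the arm holds its last target. There are 200 camera calls.

## Working session

There is one attempt and no reset: what is moved stays moved. The work goes in short steps, Python scripts to look and compute and a tool call to move; the robot and the scene stay as the last step left them, time stands still between calls to the robot, and variables do not carry over. Pictures are saved under pics/ and viewed, at most 10 in all, crops included, and the job is handed in when it is done.

Besides the shell and the picture viewer there is one more tool, called after ">>>" as name(argument=value, ...) on one line, values as JSON. step_arm: Moves the arm, as the interface text tells. Scaled input: -1 to 1 covers 500 mm each way for a shift and 30 degrees each way for a turn. Its arguments: {"type":"object","properties":{"series":{"type":"array","items":{"type":"object","properties":{"grip":{"type":"number"},"x":{"type":"number","minimum":-1,"maximum":1},"y":{"type":"number","minimum":-1,"maximum":1},"z":{"type":"number","minimum":-1,"maximum":1},"ax":{"type":"number","minimum":-1,"maximum":1},"ay":{"type":"number","minimum":-1,"maximum":1},"az":{"type":"number","minimum":-1,"maximum":1}}}},"force":{"type":"number"}},"required":["series"]}

```bash
mkdir -p pics; python3 - <<'E'
from workcell import bot, imaging
import cv2,pickle
for n in("top","side"):
    d=imaging.read_camera(n);pickle.dump(d,open(n+".pkl","wb"));cv2.imwrite(f"pics/{n}0.png",cv2.resize(d["img"][:,:,::-1],(800,600),interpolation=cv2.INTER_CUBIC))
    print(n,d["fx"],d["cx"],d["cy"],d["R"],d["t"])
print(bot.read_state())
E
```

```text
top 390.85624539801796 252.6386159679303 193.1367640824136 [[-2.99510443e-04 -9.99604444e-01  2.81223323e-02]
 [-9.84008642e-01 -4.71455923e-03 -1.78058319e-01]
 [ 1.78120472e-01 -2.77259483e-02 -9.83618000e-01]] [-0.01267774  0.52501139  1.04089274]
side 382.51929602363293 254.6812608788359 194.09042774211972 [[ 0.95449633 -0.29803039  0.01070683]
 [-0.20138944 -0.6706342  -0.71392722]
 [ 0.21995237  0.67928467 -0.70013805]] [-0.51457909  0.16515291  1.11653347]
{'time': 0.1, 'q': array([ 1.22407996e+00,  2.64681450e-01,  1.60524195e+00,  8.22740741e-06,
        1.27370775e+00, -3.69274841e-02]), 'joint_vel': array([ 0.0010283 , -0.00301813, -0.00345533,  0.00153549, -0.00056524,
        0.00108804]), 'joint_torque': array([ 1.05165174e-03, -5.16713870e+01, -3.68588340e+01,  1.09856505e-04,
        6.41944993e-03,  1.76477141e-05]), 'tool_pos': array([0.20556995, 0.64223845, 0.23008164]), 'tcp_rot': array([-0.4846141 , -3.1035872 ,  0.00314058]), 'wrist_force': array([-0.70248253,  0.21386291, -0.76985133]), 'torque': array([ 0.05085748, -0.01707644,  0.00686454]), 'grip_force': 0.0, 'width': 1.0010811175708272}
```

View pics/top0.png

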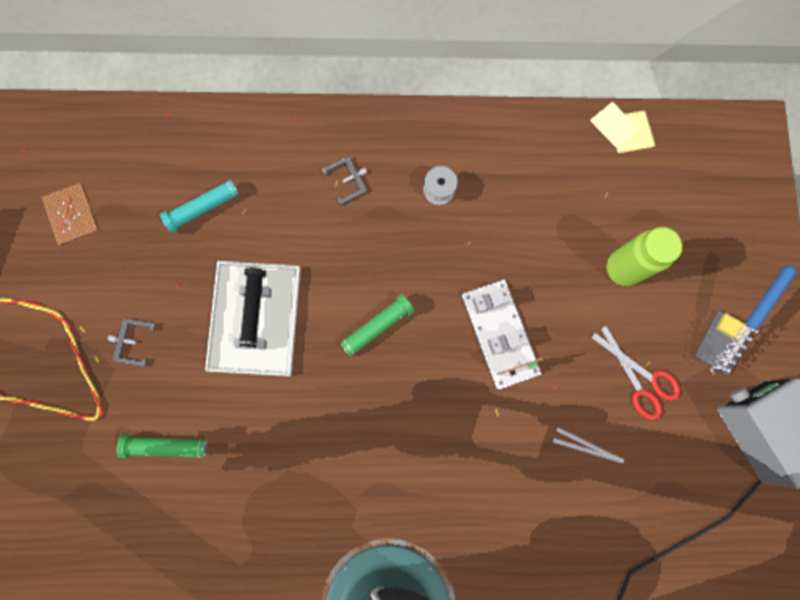

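View pics/side0.png

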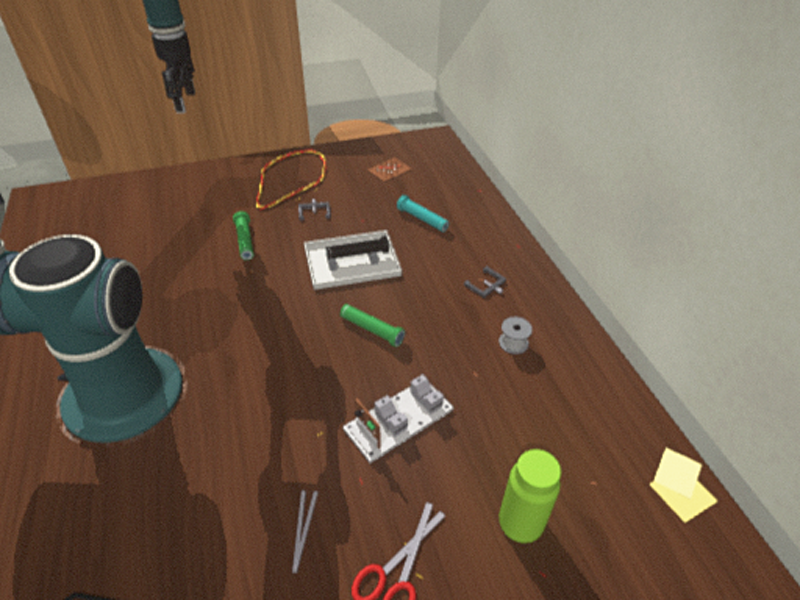

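The top view (800x600 px) shows the black barrel in the tray from about (257,270), the collar end, to (247,345). The fixture blocks are at about (488,300) and (505,343), with the board at (518,370), so the open end is towards the top. Next I'll crop closer.

```bash
python3 - <<'E'
import cv2,pickle,numpy as np
s=.64
P=[]
for n,c in(("top",(253,318)),("top",(502,333)),("side",(352,258)),("side",(398,415))):
    im=pickle.load(open(n+".pkl","rb"))["img"][:,:,::-1]
    u,v=int(c[0]*s)-40,int(c[1]*s)-30   # 80x60 px crop x5
    print(n,u,v)
    k=cv2.resize(im[v:v+60+20*0,u:u+80],(400,300),interpolation=cv2.INTER_CUBIC)
    for i in range(0,400,50): cv2.line(k,(i,0),(i,4),(0,0,255),1)
    for i in range(0,300,50): cv2.line(k,(0,i),(4,i),(0,0,255),1)
    P.append(k)
cv2.imwrite("pics/crop.png",np.vstack([np.hstack(P[:2]),np.hstack(P[2:])]))
E
```

```text
top 121 173
top 281 183
side 185 135
side 214 235
```

View pics/crop.png

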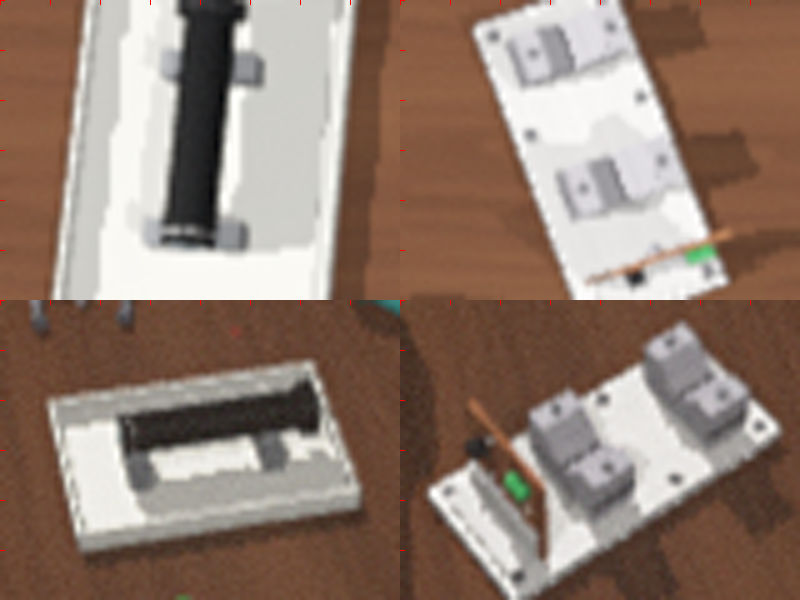

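The crops show the tray rim, the barrel, the block holes and the plate corners clearly. I'll fit poses by least squares over both cameras.

```bash
cat >h.py <<'E'
import numpy as np,pickle
from scipy.optimize import least_squares
def proj(d,X):
    c=np.atleast_2d(X)@np.array(d["R"]).T+d["t"]
    return np.c_[d["fx"]*c[:,0]/c[:,2]+d["cx"],d["fy"]*c[:,1]/c[:,2]+d["cy"]]
def pose(p,X):
    c,s=np.cos(p[2]),np.sin(p[2]);X=np.array(X,float)
    return np.c_[c*X[:,0]-s*X[:,1]+p[0],s*X[:,0]+c*X[:,1]+p[1],X[:,2]]
def fit(obs,p0):  # obs: list (cam, modelpts(mm), px)
    f=lambda p:np.concatenate([(proj(d,pose(p,np.array(X)/1000))-np.array(u)).ravel() for d,X,u in obs])
    r=least_squares(f,p0,loss="soft_l1");return r.x,f(r.x).reshape(-1,2).round(1)
E
python3 - <<'E'
from h import *
T,S=[pickle.load(open(n+".pkl","rb")) for n in("top","side")]
full=lambda L:np.array(L)*.64
A=lambda L,o:np.array(o)+np.array(L)/5.
# tray rim corners
p,r=fit([(T,[[100,75,16],[100,-75,16],[-100,-75,16],[-100,75,16]],full([(217,262),(300,266),(291,376),(206,372)])),
 (S,[[-100,75,16],[100,75,16],[100,-75,16],[-100,-75,16]],A([(48,100),(315,63),(360,190),(80,235)],(185,135)))],[.6,.3,0])
print("tray",p.round(4),r.tolist())
# fixture
p,r=fit([(T,[[40,0,44],[-40,0,44]],A([(171.5,40),(220,173.5)],(281,183))),
 (T,[[70,42,10],[70,-42,10],[-115,42,10],[-115,-42,10]],[(295.6,188.6),(323.2,179.8),(319.4,248.3),(346.4,239.4)]),
 (S,[[40,0,44],[-40,0,44]],A([(297,67.5),(186,138)],(214,235))),
 (S,[[70,-42,10],[-115,42,10],[-115,-42,10]],[(289.6,261),(220,273),(237.6,295)])],[.55,-.2,0.3])
print("fix",p.round(4),r.tolist())
p,r=fit([(T,[[-65,0,42],[77,0,45]],[(159,219.5),(164.5,171.5)]),(S,[[-65,0,35],[77,0,35]],[(209.8,162),(248,156)])],[.6,.3,0])
print("bar",p.round(4),r.tolist())
E
```

```text
tray [ 0.5008  0.2429 -0.0506] [[0.8, -0.3], [-0.1, 0.0], [0.0, -0.7], [0.5, -1.0], [-0.6, 0.0], [-1.4, -0.4], [-0.4, -0.4], [-0.9, -0.3]]
fix [ 0.4958 -0.2018  0.3444] [[0.2, -0.3], [1.0, -0.3], [0.5, -0.6], [-0.2, -1.2], [0.0, 0.4], [0.4, -0.8], [-0.5, -0.1], [-1.2, -0.2], [0.3, -0.8], [-0.9, 0.0], [-0.9, -0.3]]
bar [ 0.5122  0.241  -0.0662] [[0.1, 1.4], [-0.2, -1.1], [-0.3, -0.2], [0.5, 0.3]]
```

>>> step_arm(series=[{"x": -0.83, "y": -0.577, "z": 0.2, "az": -0.48, "grip": -1}, {"x": -0.83, "y": -0.577, "z": 0.2, "az": -0.48, "grip": -1}, {"x": -0.83, "y": -0.577, "z": 0.2, "az": -0.48, "grip": -1}, {"x": -0.83, "y": -0.577, "z": 0.2, "az": -0.48, "grip": -1}, {"x": -0.83, "y": -0.577, "z": 0.2, "az": -0.48, "grip": -1}, {"x": -0.83, "y": -0.577, "z": 0.2, "az": -0.48, "grip": -1}, {"x": -0.83, "y": -0.577, "z": 0.2, "az": -0.48, "grip": -1}, {"x": -0.83, "y": -0.577, "z": 0.2, "az": -0.48, "grip": -1}, {"x": -0.83, "y": -0.577, "z": 0.2, "az": -0.48, "grip": -1}, {"x": -0.83, "y": -0.577, "z": 0.2, "az": -0.48, "grip": -1}, {"x": -0.83, "y": -0.577, "z": 0.2, "az": -0.48, "grip": -1}, {"x": -0.83, "y": -0.577, "z": 0.2, "az": -0.48, "grip": -1}])

```text
validation failed for argument at $.se...
```

```bash
cat >look.py <<'E'
import sys,cv2,numpy as np
from h import *
from workcell import bot,imaging
from scipy.spatial.transform import Rotation as Ro
def st():
    s=bot.read_state();R=Ro.from_rotvec(s["tcp_rot"]).as_matrix()
    print(s["time"],s["tool_pos"].round(4),"yaw_y",np.degrees(np.arctan2(R[1,1],R[0,1])).round(2),"z",R[:,2].round(4),"F",s["wrist_force"].round(1),"M",s["torque"].round(2),"w",round(s["width"],3),"g",s["grip_force"])
    return s,R
def panels(name,ctr,marks):  # ctr world pt; marks list of world pts
    P=[]
    for n in("top","side"):
        d=imaging.read_camera(n);pickle.dump(d,open(n+"1.pkl","wb"));u,v=proj(d,ctr)[0].astype(int)-[40,40]
        print(n,u,v)
        k=cv2.resize(d["img"][v:v+80,u:u+80,::-1],(400,400),interpolation=cv2.INTER_CUBIC)
        for q in proj(d,marks): cv2.circle(k,tuple(int(a) for a in (q-[u,v]+.5)*5),2,(0,0,255),-1)
        P.append(k)
    cv2.imwrite(name,np.hstack(P))
E
python3 - <<'E'
from look import *
s,R=st()
panels("pics/g1.png",[.51,.241,.035],pose([.5122,.241,-.055],[[-.065,0,.05],[.065,0,.05],[0,0,.05]]))
E
```

```text
0.1 [0.2056 0.6422 0.2301] yaw_y 72.25 z [-7.0e-04 -1.9e-03 -1.0e+00] F [-0.7  0.2 -0.8] M [ 0.05 -0.02  0.01] w 1.001 g 0.0
top 122 158
side 186 119
```

View pics/g1.png

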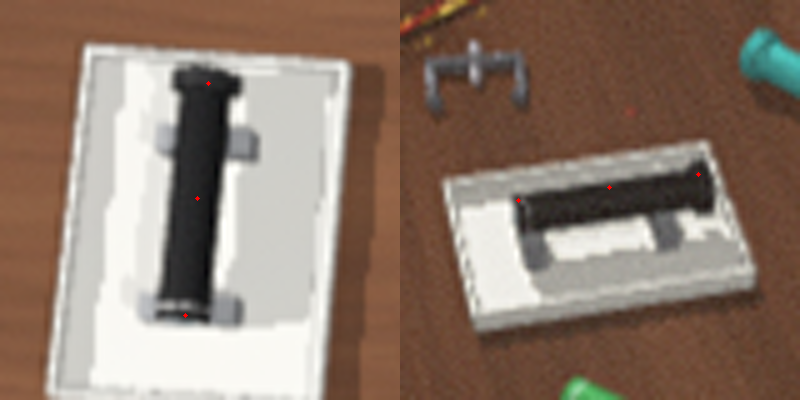

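The close view shows the fitted marks on the barrel within 2–3 mm, with the collar towards +x. The move call was refused and time has not advanced, so I'll try one row with every field filled.

>>> step_arm(series=[{"x": -0.1, "y": -0.07, "z": 0, "ax": 0, "ay": 0, "az": 0, "grip": -1}], force=40)

```text
time: 0.3
tool_pos: [0.2335, 0.6059, 0.2305]
tcp_rot: [-0.477, -3.103, -0.002]
wrist_force: [1.5, 0.0, -0.4]
width: 1.002
grip_force: 0.0
```

>>> step_arm(series=[{"x": -0.75, "y": -0.522, "z": 0.2, "ax": 0, "ay": 0, "az": -0.48, "grip": -1}, {"x": -0.75, "y": -0.522, "z": 0.2, "ax": 0, "ay": 0, "az": -0.48, "grip": -1}, {"x": -0.75, "y": -0.522, "z": 0.2, "ax": 0, "ay": 0, "az": -0.48, "grip": -1}, {"x": -0.75, "y": -0.522, "z": 0.2, "ax": 0, "ay": 0, "az": -0.48, "grip": -1}, {"x": -0.75, "y": -0.522, "z": 0.2, "ax": 0, "ay": 0, "az": -0.48, "grip": -1}, {"x": -0.75, "y": -0.522, "z": 0.2, "ax": 0, "ay": 0, "az": -0.48, "grip": -1}, {"x": -0.75, "y": -0.522, "z": 0.2, "ax": 0, "ay": 0, "az": -0.48, "grip": -1}, {"x": -0.75, "y": -0.522, "z": 0.2, "ax": 0, "ay": 0, "az": -0.48, "grip": -1}, {"x": -0.75, "y": -0.522, "z": 0.2, "ax": 0, "ay": 0, "az": -0.48, "grip": -1}, {"x": -0.75, "y": -0.522, "z": 0.2, "ax": 0, "ay": 0, "az": -0.48, "grip": -1}, {"x": -0.75, "y": -0.522, "z": 0.2, "ax": 0, "ay": 0, "az": -0.48, "grip": -1}, {"x": -0.75, "y": -0.522, "z": 0.2, "ax": 0, "ay": 0, "az": -0.48, "grip": -1}], force=40)

```text
time: 1.5
tool_pos: [0.5133, 0.2405, 0.1312]
tcp_rot: [-0.093, -3.139, -0.001]
wrist_force: [1.3, 1.2, 0.6]
width: 0.997
grip_force: 0.0
```

```bash
python3 - <<'E'
from look import *
s,R=st()
print((R.T@(np.array([.510,.241,.013])-s["tool_pos"])/.5).round(4))
panels("pics/g2.png",[.51,.241,.035],[s["tool_pos"]])
E
```

```text
1.5 [0.5133 0.2405 0.1312] yaw_y 86.59 z [-8.e-04  5.e-04 -1.e+00] F [1.3 1.2 0.6] M [-0.    0.01 -0.05] w 0.997 g 0.0
[0.0065 0.0005 0.2364]
top 122 158
side 186 119
```

View pics/g2.png

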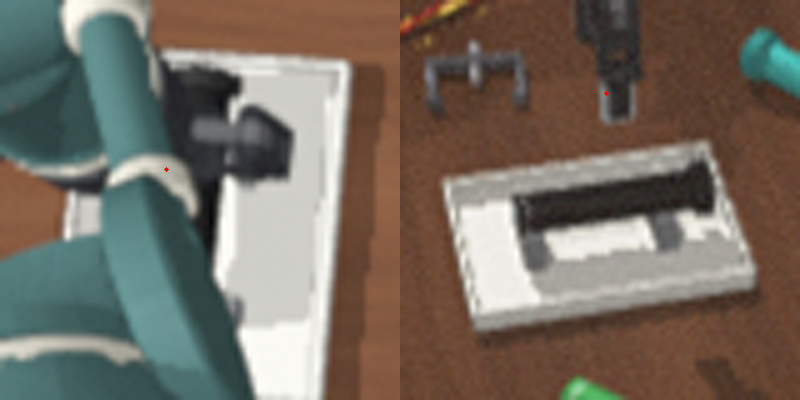

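The open fingers straddle the barrel above its middle, so I'll descend and grip.

>>> step_arm(series=[{"x": 0.006, "y": 0, "z": 0.08, "ax": 0, "ay": 0, "az": 0, "grip": -1}, {"x": 0.006, "y": 0, "z": 0.14, "ax": 0, "ay": 0, "az": 0, "grip": -1}, {"x": 0.006, "y": 0, "z": 0.19, "ax": 0, "ay": 0, "az": 0, "grip": -1}, {"x": 0.006, "y": 0, "z": 0.225, "ax": 0, "ay": 0, "az": 0, "grip": -1}, {"x": 0.006, "y": 0, "z": 0.236, "ax": 0, "ay": 0, "az": 0, "grip": -1}, {"x": 0.006, "y": 0, "z": 0.236, "ax": 0, "ay": 0, "az": 0, "grip": -0.5}, {"x": 0.006, "y": 0, "z": 0.236, "ax": 0, "ay": 0, "az": 0, "grip": 1}, {"x": 0.006, "y": 0, "z": 0.236, "ax": 0, "ay": 0, "az": 0, "grip": 1}, {"x": 0.006, "y": 0, "z": 0.236, "ax": 0, "ay": 0, "az": 0, "grip": 1}, {"x": 0.006, "y": 0, "z": 0.236, "ax": 0, "ay": 0, "az": 0, "grip": 1}, {"x": 0.006, "y": 0, "z": 0.236, "ax": 0, "ay": 0, "az": 0, "grip": 1}, {"x": 0.006, "y": 0, "z": 0.236, "ax": 0, "ay": 0, "az": 0, "grip": 1}], force=50)

```text
time: 2.8
tool_pos: [0.5126, 0.2432, 0.0154]
tcp_rot: [0.093, 3.136, 0.008]
wrist_force: [-0.3, 8.5, 0.8]
width: 0.334
grip_force: 49.4
```

>>> step_arm(series=[{"x": 0, "y": 0, "z": -0.03, "ax": 0, "ay": 0, "az": 0, "grip": 1}, {"x": 0, "y": 0, "z": -0.08, "ax": 0, "ay": 0, "az": 0, "grip": 1}, {"x": 0, "y": 0, "z": -0.15, "ax": 0, "ay": 0, "az": 0, "grip": 1}, {"x": 0, "y": 0, "z": -0.22, "ax": 0, "ay": 0, "az": 0, "grip": 1}, {"x": 0, "y": 0, "z": -0.25, "ax": 0, "ay": 0, "az": 0, "grip": 1}, {"x": 0, "y": 0, "z": -0.25, "ax": 0, "ay": 0, "az": 0, "grip": 1}, {"x": 0, "y": 0, "z": -0.25, "ax": 0, "ay": 0, "az": 0, "grip": 1}], force=50)

```text
time: 3.5
tool_pos: [0.5099, 0.2399, 0.1374]
tcp_rot: [-0.092, -3.139, 0.001]
wrist_force: [0.3, -0.3, -3.2]
width: 0.333
grip_force: 50.0
```

```bash
python3 - <<'E'
from look import *
s,R=st()
p=s["tool_pos"]
print((R.T@(np.array([.4958,-.2018,.14])-p)/.5).round(4))
panels("pics/g3.png",p+[0,0,.02],pose([p[0],p[1],-.055],[[-.065,0,p[2]+.022],[.065,0,p[2]+.022],[.077,0,p[2]+.022],[0,0,p[2]+.022]]))
E
```

```text
3.5 [0.5099 0.2399 0.1374] yaw_y 86.64 z [-1.e-03 -5.e-04 -1.e+00] F [ 0.3 -0.3 -3.2] M [-0.03  0.06  0.03] w 0.333 g 49.958465695381165
[-0.0235 -0.8835 -0.0047]
top 112 150
side 185 91
```

View pics/g3.png

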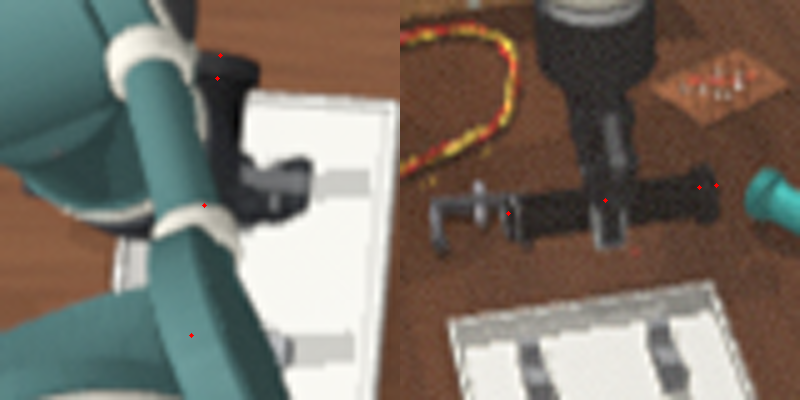

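The barrel is held level in the gripper with its ends on the predicted marks (side view, rear at about (512,215) and front at about (715,192)). It sits a few mm towards -y of the robot's reading, so there is a camera offset to settle at the fixture by relative comparison.

>>> step_arm(series=[{"x": -0.024, "y": -0.878, "z": 0, "ax": 0, "ay": 0, "az": -0.77, "grip": 1}, {"x": -0.024, "y": -0.878, "z": 0, "ax": 0, "ay": 0, "az": -0.77, "grip": 1}, {"x": -0.024, "y": -0.878, "z": 0, "ax": 0, "ay": 0, "az": -0.77, "grip": 1}, {"x": -0.024, "y": -0.878, "z": 0, "ax": 0, "ay": 0, "az": -0.77, "grip": 1}, {"x": -0.024, "y": -0.878, "z": 0, "ax": 0, "ay": 0, "az": -0.77, "grip": 1}, {"x": -0.024, "y": -0.878, "z": 0, "ax": 0, "ay": 0, "az": -0.77, "grip": 1}, {"x": -0.024, "y": -0.878, "z": 0, "ax": 0, "ay": 0, "az": -0.77, "grip": 1}, {"x": -0.024, "y": -0.878, "z": 0, "ax": 0, "ay": 0, "az": -0.77, "grip": 1}, {"x": -0.024, "y": -0.878, "z": 0, "ax": 0, "ay": 0, "az": -0.77, "grip": 1}, {"x": -0.024, "y": -0.878, "z": 0, "ax": 0, "ay": 0, "az": -0.77, "grip": 1}, {"x": -0.024, "y": -0.878, "z": 0, "ax": 0, "ay": 0, "az": -0.77, "grip": 1}, {"x": -0.024, "y": -0.878, "z": 0, "ax": 0, "ay": 0, "az": -0.77, "grip": 1}], force=60)

```text
time: 4.8
tool_pos: [0.4959, -0.1975, 0.1366]
tcp_rot: [0.538, -3.093, -0.004]
wrist_force: [-0.4, 0.4, -2.7]
width: 0.328
grip_force: 60.4
```

>>> step_arm(series=[{"x": 0, "y": 0, "z": 0.06, "ax": 0, "ay": 0, "az": 0, "grip": 1}, {"x": 0, "y": 0, "z": 0.12, "ax": 0, "ay": 0, "az": 0, "grip": 1}, {"x": 0, "y": 0, "z": 0.13, "ax": 0, "ay": 0, "az": 0, "grip": 1}, {"x": 0, "y": 0, "z": 0.13, "ax": 0, "ay": 0, "az": 0, "grip": 1}], force=60)

```text
time: 5.2
tool_pos: [0.4956, -0.1966, 0.0718]
tcp_rot: [0.541, -3.091, -0.004]
wrist_force: [-0.4, -0.3, -2.1]
width: 0.335
grip_force: 60.3
```

```bash
python3 - <<'E'
from look import *
s,R=st()
p=s["tool_pos"];y=np.arctan2(R[1,1],R[0,1])-np.pi/2
print("yaw",y)
panels("pics/g4.png",p+[0,0,.0],np.r_[pose([p[0],p[1],y],[[-.065,0,p[2]+.02],[.077,0,p[2]+.02]]),pose([.4958,-.2018,.3444],[[-.04,0,.044],[.04,0,.044]])])
E
```

```text
5.2 [ 0.4956 -0.1966  0.0718] yaw_y 109.86 z [-0.0038  0.0018 -1.    ] F [-0.4 -0.3 -2.1] M [-0.08 -0.01  0.03] w 0.335 g 60.32214045524597
yaw 0.3466807295020855
top 280 162
side 221 207
```

View pics/g4.png

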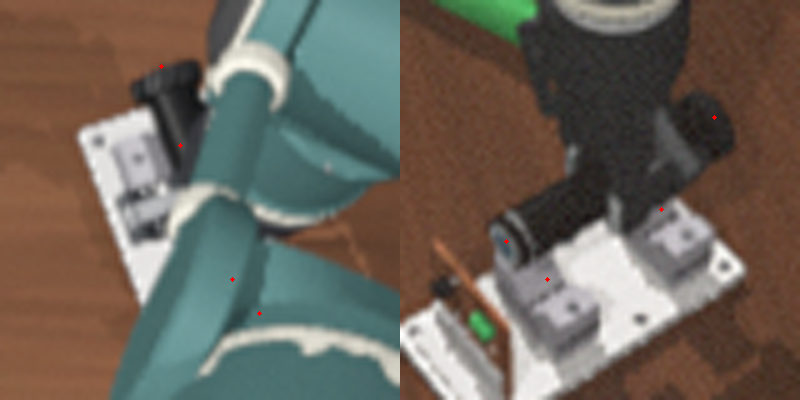

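The barrel hangs aligned above the blocks: in the top view its collar is at about (163,70) against a mark at (162,66), and the side view shows its rear end clear of the board. I'll lower it and use the wrist force to centre it.

>>> step_arm(series=[{"x": 0, "y": 0, "z": 0.04, "ax": 0, "ay": 0, "az": 0, "grip": 1}, {"x": 0, "y": 0, "z": 0.06, "ax": 0, "ay": 0, "az": 0, "grip": 1}, {"x": 0, "y": 0, "z": 0.07, "ax": 0, "ay": 0, "az": 0, "grip": 1}, {"x": 0, "y": 0, "z": 0.076, "ax": 0, "ay": 0, "az": 0, "grip": 1}, {"x": 0, "y": 0, "z": 0.076, "ax": 0, "ay": 0, "az": 0, "grip": 1}], force=60)

```text
time: 5.8
tool_pos: [0.4971, -0.1987, 0.0354]
tcp_rot: [-0.539, 3.095, -0.0]
wrist_force: [-0.6, -0.1, -2.4]
width: 0.336
grip_force: 60.4
```

>>> step_arm(series=[{"x": 0, "y": 0, "z": 0.004, "ax": 0, "ay": 0, "az": 0, "grip": 1}, {"x": 0, "y": 0, "z": 0.006, "ax": 0, "ay": 0, "az": 0, "grip": 1}, {"x": 0, "y": 0, "z": 0.008, "ax": 0, "ay": 0, "az": 0, "grip": 1}, {"x": 0, "y": 0, "z": 0.008, "ax": 0, "ay": 0, "az": 0, "grip": 1}], force=60)

```text
time: 6.2
tool_pos: [0.497, -0.1986, 0.0313]
tcp_rot: [0.539, -3.095, 0.0]
wrist_force: [-0.6, 0.3, -2.2]
width: 0.329
grip_force: 60.4
```

```bash
python3 - <<'E'
from look import *
s,R=st(); print("tool-frame F",(R.T@s["wrist_force"]).round(2),"M",(R.T@s["torque"]).round(3))
E
```

```text
6.2 [ 0.497  -0.1986  0.0313] yaw_y 109.75 z [-0. -0. -1.] F [-0.6  0.3 -2.2] M [-0.05  0.04  0.  ] w 0.329 g 60.44236421585083
tool-frame F [0.47 0.48 2.24] M [ 0.036  0.06  -0.003]
```

>>> step_arm(series=[{"x": 0, "y": 0, "z": 0.002, "ax": 0, "ay": 0, "az": 0, "grip": 1}, {"x": 0, "y": 0, "z": 0.004, "ax": 0, "ay": 0, "az": 0, "grip": 1}, {"x": 0, "y": 0, "z": 0.004, "ax": 0, "ay": 0, "az": 0, "grip": 1}], force=60)

```text
time: 6.5
tool_pos: [0.4972, -0.1988, 0.0294]
tcp_rot: [-0.539, 3.095, -0.001]
wrist_force: [0.5, -0.1, -2.6]
width: 0.329
grip_force: 60.5
```

>>> step_arm(series=[{"x": 0, "y": 0, "z": 0.002, "ax": 0, "ay": 0, "az": 0, "grip": 1}, {"x": 0, "y": 0, "z": 0.004, "ax": 0, "ay": 0, "az": 0, "grip": 1}, {"x": 0, "y": 0, "z": 0.004, "ax": 0, "ay": 0, "az": 0, "grip": 1}], force=60)

```text
time: 6.8
tool_pos: [0.4978, -0.1992, 0.0285]
tcp_rot: [-0.537, 3.094, -0.002]
wrist_force: [-0.7, -0.4, 5.3]
width: 0.332
grip_force: 61.5
```

```bash
python3 - <<'E'
from look import *
s,R=st(); print("tool-frame F",(R.T@s["wrist_force"]).round(2),"M",(R.T@s["torque"]).round(3))
E
```

```text
6.8 [ 0.4978 -0.1992  0.0285] yaw_y 109.71 z [ 1.4e-03 -8.0e-04 -1.0e+00] F [-0.7 -0.4  5.3] M [-0.13  0.3  -0.32] w 0.332 g 61.4767849445343
tool-frame F [ 0.76 -0.14 -5.27] M [0.02  0.322 0.315]
```

Contact on both sides at the expected height, with no lateral force. The moments show more load on the rear block and a little yaw, so I'll press further while yielding to them.

>>> step_arm(series=[{"x": 0, "y": 0, "z": 0.001, "ax": 0, "ay": 0.01, "az": 0.01, "grip": 1}, {"x": 0, "y": 0, "z": 0.002, "ax": 0, "ay": 0.02, "az": 0.02, "grip": 1}, {"x": 0, "y": 0, "z": 0.002, "ax": 0, "ay": 0.02, "az": 0.02, "grip": 1}, {"x": 0, "y": 0, "z": 0.002, "ax": 0, "ay": 0.02, "az": 0.02, "grip": 1}], force=60)

```text
time: 7.2
tool_pos: [0.4976, -0.1993, 0.0283]
tcp_rot: [0.522, -3.088, 0.005]
wrist_force: [-5.8, -0.2, 11.4]
width: 0.328
grip_force: 62.0
```

```bash
python3 - <<'E'
from look import *
s,R=st(); print("tool-frame F",(R.T@s["wrist_force"]).round(2),"M",(R.T@s["torque"]).round(3))
E
```

```text
7.2 [ 0.4976 -0.1993  0.0283] yaw_y 109.18 z [-0.009  -0.0046 -0.9999] F [-5.8 -0.2 11.4] M [0.02 0.61 0.08] w 0.328 g 61.9736909866333
tool-frame F [  5.67   1.68 -11.36] M [-0.214  0.571 -0.083]
```

>>> step_arm(series=[{"x": 0, "y": 0, "z": 0, "ax": 0, "ay": 0, "az": 0, "grip": 1}, {"x": 0, "y": 0, "z": 0, "ax": 0, "ay": 0, "az": 0, "grip": 1}, {"x": 0, "y": 0, "z": 0, "ax": 0, "ay": 0, "az": 0, "grip": 1}], force=60)

```text
time: 7.5
tool_pos: [0.4976, -0.1993, 0.0283]
tcp_rot: [0.522, -3.088, 0.005]
wrist_force: [-4.7, 0.1, 11.5]
width: 0.334
grip_force: 62.0
```

```bash
python3 - <<'E'
from look import *
s,R=st(); print("tool-frame F",(R.T@s["wrist_force"]).round(2),"M",(R.T@s["torque"]).round(3))
p=s["tool_pos"];y=np.arctan2(R[1,1],R[0,1])-np.pi/2
panels("pics/g5.png",p+[0,0,.02],np.r_[pose([p[0],p[1],y],[[-.065,0,.048],[.077,0,.048]])])
E
```

```text
7.5 [ 0.4976 -0.1993  0.0283] yaw_y 109.18 z [-0.0089 -0.0046 -0.9999] F [-4.7  0.1 11.5] M [0.06 0.63 0.07] w 0.334 g 61.972031593322754
tool-frame F [  4.55   1.62 -11.41] M [-0.266  0.574 -0.078]
top 280 163
side 222 213
```

View pics/g5.png

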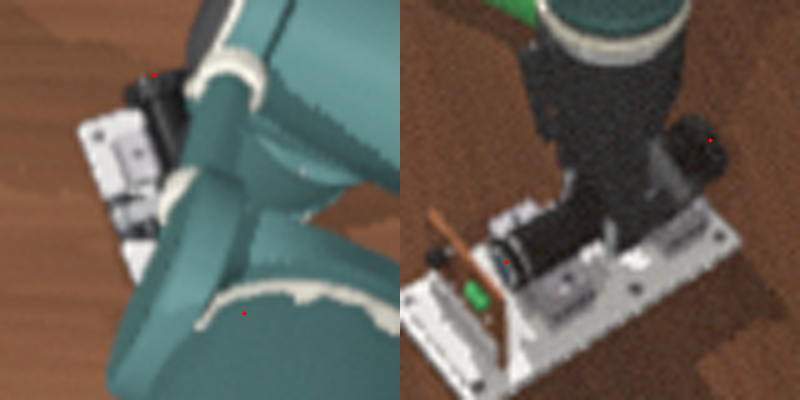

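The barrel lies in both blocks, with the collar beyond the open-end block at about (705,140) in the side view and the rear end clear of the board. I'll trim the remaining pitch moment.

>>> step_arm(series=[{"x": 0, "y": 0, "z": 0, "ax": 0, "ay": 0.01, "az": 0, "grip": 1}, {"x": 0, "y": 0, "z": 0, "ax": 0, "ay": 0.02, "az": 0, "grip": 1}, {"x": 0, "y": 0, "z": 0, "ax": 0, "ay": 0.02, "az": 0, "grip": 1}, {"x": 0, "y": 0, "z": 0, "ax": 0, "ay": 0.02, "az": 0, "grip": 1}], force=60)

```text
time: 8.0
tool_pos: [0.4974, -0.1993, 0.0283]
tcp_rot: [0.52, -3.078, 0.007]
wrist_force: [-5.6, -0.3, 12.1]
width: 0.331
grip_force: 62.0
```

```bash
python3 - <<'E'
from look import *
s,R=st(); print("tool-frame F",(R.T@s["wrist_force"]).round(2),"M",(R.T@s["torque"]).round(3))
E
```

```text
8.0 [ 0.4974 -0.1993  0.0283] yaw_y 109.18 z [-0.0192 -0.0081 -0.9998] F [-5.6 -0.3 12.1] M [0.03 0.61 0.12] w 0.331 g 61.965322494506836
tool-frame F [  5.61   1.57 -12.02] M [-0.226  0.571 -0.128]
```

>>> step_arm(series=[{"x": 0, "y": 0, "z": 0, "ax": 0, "ay": -0.01, "az": 0, "grip": 1}, {"x": 0, "y": 0, "z": 0, "ax": 0, "ay": -0.02, "az": 0, "grip": 1}, {"x": 0, "y": 0, "z": 0, "ax": 0, "ay": -0.03, "az": 0, "grip": 1}, {"x": 0, "y": 0, "z": 0.001, "ax": 0, "ay": -0.04, "az": 0, "grip": 1}, {"x": 0, "y": 0, "z": 0.001, "ax": 0, "ay": -0.04, "az": 0, "grip": 1}, {"x": 0, "y": 0, "z": 0.001, "ax": 0, "ay": -0.04, "az": 0, "grip": 1}], force=60)

```text
time: 8.6
tool_pos: [0.4979, -0.1992, 0.0284]
tcp_rot: [-0.523, 3.097, -0.002]
wrist_force: [-5.6, 0.5, 14.0]
width: 0.334
grip_force: 62.2
```

```bash
python3 - <<'E'
from look import *
s,R=st(); print("tool-frame F",(R.T@s["wrist_force"]).round(2),"M",(R.T@s["torque"]).round(3))
E
```

```text
8.6 [ 0.4979 -0.1992  0.0284] yaw_y 109.18 z [ 0.0014 -0.0011 -1.    ] F [-5.6  0.5 14. ] M [0.14 0.76 0.12] w 0.334 g 62.21283316612244
tool-frame F [  5.07   2.28 -14.  ] M [-0.38   0.668 -0.123]
```

>>> step_arm(series=[{"x": 0.001, "y": 0, "z": 0, "ax": 0, "ay": 0.02, "az": 0, "grip": 1}, {"x": 0.002, "y": 0, "z": 0, "ax": 0, "ay": 0.04, "az": 0, "grip": 1}, {"x": 0.003, "y": 0, "z": 0, "ax": 0, "ay": 0.06, "az": 0, "grip": 1}, {"x": 0.003, "y": 0, "z": 0, "ax": 0, "ay": 0.07, "az": 0, "grip": 1}, {"x": 0.003, "y": 0, "z": 0, "ax": 0, "ay": 0.07, "az": 0, "grip": 1}, {"x": 0.003, "y": 0, "z": 0, "ax": 0, "ay": 0.07, "az": 0, "grip": 1}], force=60)

```text
time: 9.2
tool_pos: [0.4972, -0.1995, 0.0284]
tcp_rot: [0.517, -3.065, 0.011]
wrist_force: [-4.0, 2.0, 12.0]
width: 0.331
grip_force: 62.0
```

```bash
python3 - <<'E'
from look import *
s,R=st(); print("tool-frame F",(R.T@s["wrist_force"]).round(2),"M",(R.T@s["torque"]).round(3))
E
```

```text
9.2 [ 0.4972 -0.1995  0.0284] yaw_y 109.17 z [-0.0319 -0.0129 -0.9994] F [-4.  2. 12.] M [0.41 0.23 0.12] w 0.331 g 62.03421592712402
tool-frame F [  3.56   3.23 -11.92] M [-0.455  0.08  -0.133]
```

The moments fit a sensor point about 0.15 m behind the contact. Taking that lever out, the upright pose was the balanced one, so I'll go back to it and relieve the side forces.

>>> step_arm(series=[{"x": 0, "y": 0, "z": 0, "ax": 0, "ay": -0.02, "az": 0, "grip": 1}, {"x": 0, "y": 0.001, "z": 0, "ax": 0, "ay": -0.04, "az": 0, "grip": 1}, {"x": 0, "y": 0.002, "z": 0.0, "ax": 0, "ay": -0.06, "az": 0, "grip": 1}, {"x": 0, "y": 0.002, "z": 0.0, "ax": 0, "ay": -0.07, "az": 0, "grip": 1}, {"x": 0, "y": 0.002, "z": 0.0, "ax": 0, "ay": -0.07, "az": 0, "grip": 1}, {"x": 0, "y": 0.002, "z": 0.0, "ax": 0, "ay": -0.07, "az": 0, "grip": 1}], force=60)

```text
time: 9.8
tool_pos: [0.4979, -0.1992, 0.0284]
tcp_rot: [-0.522, 3.093, -0.005]
wrist_force: [0.1, 0.4, 8.6]
width: 0.328
grip_force: 61.5
```

```bash
python3 - <<'E'
from look import *
s,R=st(); F=R.T@s["wrist_force"];M=R.T@s["torque"];print("tool-frame F",F.round(2),"M",M.round(3),"My res",M[1]-.15*F[0],"Mx res",M[0]+.15*F[1])
E
```

```text
9.8 [ 0.4979 -0.1992  0.0284] yaw_y 109.17 z [ 0.0051 -0.0022 -1.    ] F [0.1 0.4 8.6] M [0.06 0.09 0.13] w 0.328 g 61.47441029548645
tool-frame F [-0.3   0.33 -8.58] M [-0.087  0.06  -0.125] My res 0.10489702037024656 Mx res -0.03812438624123345
```

>>> step_arm(series=[{"x": 0, "y": 0, "z": 0.001, "ax": 0, "ay": 0, "az": 0, "grip": 1}, {"x": 0, "y": 0, "z": 0.002, "ax": 0, "ay": 0.005, "az": 0, "grip": 1}, {"x": 0, "y": 0, "z": 0.002, "ax": 0, "ay": 0.005, "az": 0, "grip": 1}, {"x": 0, "y": 0, "z": 0.002, "ax": 0, "ay": 0.005, "az": 0, "grip": 1}, {"x": 0, "y": 0, "z": 0.002, "ax": 0, "ay": 0.005, "az": 0, "grip": 1}], force=60)

```text
time: 10.3
tool_pos: [0.4979, -0.1993, 0.0283]
tcp_rot: [-0.523, 3.096, -0.005]
wrist_force: [-3.5, 0.9, 16.6]
width: 0.334
grip_force: 62.4
```

```bash
python3 - <<'E'
from look import *
s,R=st(); F=R.T@s["wrist_force"];M=R.T@s["torque"];print("tool-frame F",F.round(2),"M",M.round(3),"My res",M[1]-.15*F[0],"Mx res",M[0]+.15*F[1])
p=s["tool_pos"]
panels("pics/g6.png",p+[0,0,.02],pose([.4958,-.2018,.3444],[[-.065,0,.048],[.077,0,.048],[-.04,0,.044],[.04,0,.044]]))
E
```

```text
10.3 [ 0.4979 -0.1993  0.0283] yaw_y 109.18 z [ 0.0022 -0.003  -1.    ] F [-3.5  0.9 16.6] M [0.21 0.47 0.1 ] w 0.334 g 62.3520827293396
tool-frame F [  2.98   1.96 -16.64] M [-0.356  0.378 -0.096] My res -0.06954502322648215 Mx res -0.06303853477768129
top 280 162
side 222 213
```

View pics/g6.png

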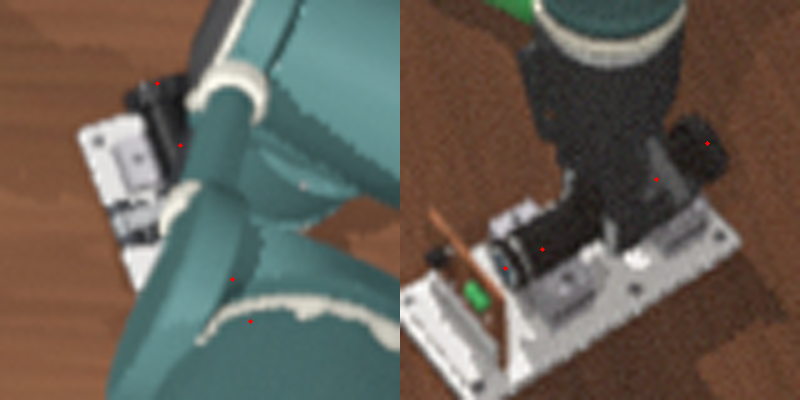

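The barrel is seated level in both blocks and centred lengthwise to about 2–3 mm, with the collar at the open end and clear of the board. It is pressed with about 16 N, so I'm handing in.

```bash
python3 -c "
from workcell import bot
print(bot.finish_job())"
```

```text
the job is handed in; nothing more can be done
None
```

I laid the lens barrel in both V-blocks with its collar at the open end and handed the job in at 10.3 s, still holding it down with about 16 N. The hand-in returned no verdict. By my own measurements it is about 2–3 mm off centre lengthwise and clear of the sensor board, with roughly 12–15 N on each side of the V.

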